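# Set the knocked-over parts bin back in its row

### The job

The empty yellow parts bin has been knocked onto its side in front of the row of bins. Push it over with your fingertips so that it stands on its base again, then slide it along the bench into the empty place outlined in white tape, square against the metal back stop, with its low front facing the same way as the other two bins. Only push, gently: never grasp or lift it, leave the other two bins, the black bottle and the small red box where they are, and finish with the hand clear.

Things in the scene. Friction and masses are not known exactly. Their poses are not given: they have to be found in the camera images.
- bin: the empty yellow bin, 60 g, 73 mm front to back (x) by 79 wide (y) by 50 tall (z). Origin: centre of its underside; z points out of its mouth, x from the low front wall (x = -37 mm) to the back wall (x = +36). It starts lying on its -y side: y points up, origin 40 mm above the bench, mouth roughly to world -y. Upright, the origin is at bench level
- bin_rim (a point): middle of the rim of the bin's +y side wall (bin frame y = +39, z = 50 mm), the upper wall while it lies: then 79 mm above the bench. Pushed here about 40 mm toward the base, the bin passes its balance and drops onto its base by itself
- bin_front (a point): middle of the top edge of the bin's low front wall (bin frame x = -37, z = 33 mm). Back and side walls are 50 mm tall; the sides lean outward (68 mm apart outside at the base, 79 at the rim). The floor is 2 mm thick, clear inside over about 60 mm (x = -30 to +34) by 66 mm (y)
- slot: empty place in the row (left end, middle or right end): white tape outline flat on the bench, 82 x 92 mm. Origin where the centre of the bin's underside belongs; x points to the back stop, y along the row. The neighbouring places are 110 mm away centre to centre, so a bin beside it leaves 15 mm free on that side
- back_stop: fixed aluminium angle, 360 mm long (y), 42 mm high, behind the row. Origin at the middle of its front face at bench level; x points away from the robot, square to the face. The bin's back wall touches it when the bin is home (bin origin 36 mm before the face, slot origin 37 mm)
- fastener_bin: neighbour bin of the same yellow shape, filled with metal fasteners, loose, standing against the back stop. Origin at the centre of its underside, front toward its -x
- brown_bin: neighbour bin of the same yellow shape, filled with brown parts, loose, standing against the back stop. Origin at the centre of its underside, front toward its -x
- oil_bottle: black squeeze bottle with red-tipped spout, 64 mm across, 203 mm tall, standing right of the work; origin at the centre of its underside
- red_box: small red carton, 26 x 64 x 19 mm, left of the work; origin at the centre of its underside
Things that resemble listed ones, but are neither listed nor needed, are in the scene too. Leave any green look-alike of the bin alone.

How it is judged:
By the outcome, as a careful person would: the job done as asked, in the order asked, and still so for the second after the job is handed in, with the robot touching nothing.
It also fails if it takes over 61 s, if anything falls off the work surface, if the arm or the gripper's body presses on something with over 40 N, if the wrist force passes 120 N, or if a joint passes its speed limit or range.

### The arm

A 6-joint arm with a two-finger parallel gripper is mounted at the origin on a cart in front of the work surface, level with it; the furniture and walls round the work are solid. World frame = base frame: x ahead of the robot, y to its left, z up, the work surface at z = 0. Lengths are in m, angles in degrees, forces in N, time in s.
With the tool pointing down it reaches from about 0.4 to 0.825 m from the base axis. Payload 7 kg.
Tool frame: the origin (TCP) lies on the centre line of the jaws, within the pads' length; the fingertips stand 8 mm ahead of it and the grasp point (between the pads) lies 11 mm behind it; z points along the fingers, y is the line along which they close (so a half turn about z gives the same grasp; the last joint's range is limited). The gripper opens to 88 mm and grips with 3 to 60 N. Pads are 19 mm wide; open, the fingers measure 130 mm over their backs; the gripper's body (78 mm by 193 mm) begins 47 mm behind the grasp point.
Start: joints at [-56.431, 20.546, 0.682, 0, -70.136, -16.507], TCP at [0.198, -0.645, 0.235] pointing down, gripper open.
Joint ranges: [-176.03, 176.03], [-82.01, 121.73], [-58.28, 71.71], [-173.87, 95.51], [-174.79, -0.11], [-173.66, 173.66]. Speed limits (degrees/s): [136.94, 136.94, 172.46, 180, 180, 180].

### API

Orientations are given as [roll, pitch, yaw] about the fixed x, y, z axes, in that order (R = Rz(yaw) Ry(pitch) Rx(roll)).
In Python, from plant import ctrl, vision gives the robot as it stands. The module is installed in compiled form; this text tells all that it offers.
- The arm moves only by the tool move_arm, never from a script. Its argument "moves" is one flat list of numbers, 7 for each row, row after row: the finger opening in cm, from 0 to 8.76, then the shift along the tool's x, y, z in cm, then the turn, a rotation vector about the tool's x, y, z in rad. A call has 1 to 8 rows; each row shifts and turns the commanded pose from where the row before left it, along the tool's axes as they then stand; what a row does not reach is not made up. A row lasts 1/10 s, in which the tool goes at most 50 mm and 8.59 degrees, less where a joint would pass 70% of its speed; a pose out of reach is approached as far as the arm can. A call with a gripper value outside its range is refused whole. The fingers move at their own pace and stop on an object; the grip force is fixed at half the most. Time passes only in rows, so rows that do not move let the fingers close. It gives the time, the measured TCP pose, the force, the opening and the grip force at its end, in the units of the state.
- ctrl.get_obs(): the state, without advancing time (a new reading comes with each control period).
- vision.snapshot(name): name is "scene" or "top" or "wrist"; returns (picture, depth): 384x512x3 uint8, red, green, blue; 384x512 float32, m along the optical axis (not along the pixel's ray), 0 where there is no reading.
- vision.camera_model(name): a dict with "vertical_fov" (degrees; the focal length in pixels is half the picture's height over the tangent of half this angle, whatever the lens; pixels are square), "cx", "cy" (the principal point, pixels), "cam_to_world" (4x4, takes a point from camera to world coordinates). Camera axes: x right, y down, z forward; pixel columns grow to the right and rows downward; lengths in m; the calibration is good to about 2 mm. A picture is of the moment at which its call begins: read the wrist's pose just before it. camera_model takes no time and is no camera call; for the wrist camera it gives the pose at the moment of the call.
- ctrl.close_job(): hands the job in; it is judged then, once.
The state is a dict: "clock": time; "joint_pos": joint angles; "qvel": joint speeds; "tau": joint torques, N m; "tool_pos": TCP position; "orientation": TCP orientation; "force": force on the tool from outside, world axes, zero at the start; "moment": the same for the moment, N m; "opening": finger opening in m; "gripper_force": force on a finger pad.
Only numpy, scipy, OpenCV 4.12 (cv2) and the standard library are available. Lean on these libraries where they do the work, as an engineer would, in place of code of your own. Each camera call takes 0.05 s, during which the arm holds its last target. There are 200 camera calls.

## Working session

There is one attempt and no reset: what is moved stays moved. The work goes in short steps, Python scripts to look and compute and a tool call to move; the robot and the scene stay as the last step left them, time stands still between calls to the robot, and variables do not carry over. Pictures are saved under pics/ and viewed, at most 10 in all, crops included, and the job is handed in when it is done.

Besides the shell and the picture viewer there is one more tool, called after ">>>" by a JSON object that holds its "fn" and its "kwargs". move_arm: Moves the arm, as the interface text tells. Its arguments: {"type":"object","properties":{"moves":{"type":"array"}},"required":["moves"]}

```bash
mkdir -p pics
cat > h.py <<'E'
import numpy as np, cv2
from plant import ctrl, vision
def snap(n):
    m=vision.camera_model(n); p,d=vision.snapshot(n); return p,d,m
def pts(d,m):
    f=192/np.tan(np.radians(m['vertical_fov'])/2)
    v,u=np.mgrid[0:384,0:512]
    P=np.stack([(u-m['cx'])/f*d,(v-m['cy'])/f*d,d],-1)
    T=np.array(m['cam_to_world']); return P@T[:3,:3].T+T[:3,3]
def save(n,p): cv2.imwrite('pics/'+n,p[...,::-1])
E
python3 - <<'E'
from h import *
print(ctrl.get_obs())
for n in('scene','top'):
    p,d,m=snap(n); np.savez(n+'0.npz',p=p,d=d,W=pts(d,m)); save(n+'0.png',p); print(n,np.round(m['cam_to_world'],3).tolist(),m['vertical_fov'])
E
```

```text
{'clock': 0.0, 'joint_pos': array([-5.64319169e+01,  2.05900087e+01,  6.35018235e-01, -1.95098128e-02,
       -7.01353222e+01, -1.65061494e+01]), 'qvel': array([-0.05977212,  0.01436524, -0.09763979, -0.03531515, -0.01691936,
       -0.03252328]), 'tau': array([ 2.99754516e-03, -5.82716417e+01,  2.93052417e+01,  6.99702457e+00,
        6.89351640e-03, -1.69596965e-04]), 'tool_pos': array([ 0.1978802 , -0.64486048,  0.23365014]), 'orientation': array([ 1.79908198e+02, -8.07703532e-03, -1.62944704e+02]), 'force': array([ 0.19153335,  1.09011826, -0.52673376]), 'moment': array([-0.00526491,  0.05817666, -0.00385781]), 'gripper_force': 0.0, 'opening': 0.08728996174644568}
scene [[-0.603, -0.405, 0.688, -0.287], [-0.798, 0.325, -0.508, 0.655], [-0.018, -0.855, -0.519, 0.755], [0.0, 0.0, 0.0, 1.0]] 48.82118318988698
top [[0.007, -0.991, 0.133, 0.478], [-1.0, -0.007, 0.001, -0.029], [0.0, -0.133, -0.991, 0.948], [0.0, 0.0, 0.0, 1.0]] 57.44133900543686
```

View pics/scene0.png

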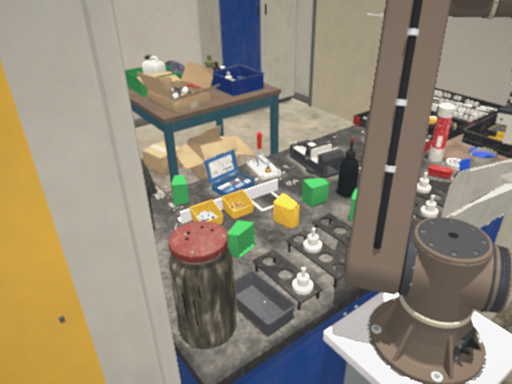

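View pics/top0.png

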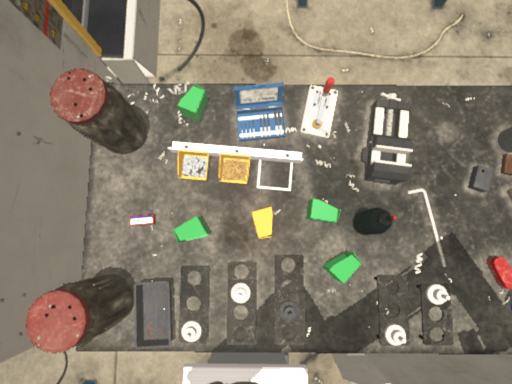

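The slot is the right end of the row, with its tape outline at about (275,174) in the top view. The yellow bin lies at about (263,222). The filled bins are at (193,165) and (234,169). Green look-alikes are at (323,210), (192,229) and (343,267), and the bottle is at (373,221). Next I'll measure these.

Run:
```python
from h import *
z=np.load('top0.npz');p,W=z['p'],z['W']
save('crop0.png',cv2.resize(p[130:290,160:400],None,fx=3.3,fy=3.3,interpolation=cv2.INTER_CUBIC))
hsv=cv2.cvtColor(p,cv2.COLOR_RGB2HSV)
def comps(mask,name,mn=60):
    n,l,s,c=cv2.connectedComponentsWithStats(mask.astype(np.uint8))
    for i in range(1,n):
        if s[i,4]<mn: continue
        q=W[l==i]; 
        print(name,s[i].tolist(),'zq',np.round(np.percentile(q[:,2],[5,50,95]),3),'min',np.round(np.percentile(q,2,0),3),'max',np.round(np.percentile(q,98,0),3))
        hi=q[q[:,2]>np.percentile(q[:,2],98)-0.012] if name=='Y' else q
        r=cv2.minAreaRect((hi[:,:2]*1000).astype(np.float32));print('   rect',np.round(r[0],1),np.round(r[1],1),round(r[2],1))
        if name=='Y': print('   corners',np.round(cv2.boxPoints(r)).tolist(), 'top z',hi[:,2].mean())
Y=(hsv[...,0]>15)&(hsv[...,0]<32)&(hsv[...,1]>150)&(hsv[...,2]>110)
comps(Y[120:260].astype(int) if 0 else np.where((np.arange(384)[:,None]>120),Y,0),'Y')
G=(hsv[...,0]>45)&(hsv[...,0]<80)&(hsv[...,1]>120);comps(G,'G')
Wh=(hsv[...,1]<50)&(hsv[...,2]>170); Wh[:130]=0;Wh[200:]=0;Wh[:,:160]=0;Wh[:,310:]=0;comps(Wh,'W')
# stop front face: top edge points z~.042
q=W[Wh&(W[...,2]>.03)&(W[...,2]<.05)]
r=cv2.minAreaRect((q[:,:2]*1000).astype(np.float32));print('stop',r,np.round(cv2.boxPoints(r)).tolist())
q=W[Wh&(abs(W[...,2])<.012)&(W[...,0]<.71)&(W[...,1]<-.02)]
r=cv2.minAreaRect((q[:,:2]*1000).astype(np.float32));print('tape',r,np.round(cv2.boxPoints(r)).tolist())
R=((hsv[...,0]<8)|(hsv[...,0]>172))&(hsv[...,1]>120);R[:205]=0;R[230:]=0;comps(R,'R',10)
q=W[(W[...,2]>.06)&(W[...,0]>.4)&(W[...,0]<.6)&(W[...,1]<-.2)&(W[...,1]>-.42)];print('bottle',q.min(0),q.max(0))
```

```text
Y [178, 151, 31, 28, 188] zq [0.013 0.032 0.05 ] min [0.632 0.106 0.009] max [0.702 0.181 0.051]
   rect [606.4  59.9] [302.1  77.5] 49.2
   corners [[478.0, -29.0], [537.0, -80.0], [734.0, 149.0], [676.0, 200.0]] top z 0.06467659981740238
Y [219, 157, 20, 25, 79] zq [0.007 0.027 0.046] min [0.627 0.029 0.003] max [0.693 0.073 0.049]
   rect [665.9  70. ] [ 2.1 42.9] 85.9
   corners [[644.0, 70.0], [687.0, 67.0], [687.0, 69.0], [645.0, 73.0]] top z 0.04305941442588249
G [178, 86, 27, 27, 421] zq [0.071 0.075 0.079] min [0.803 0.117 0.063] max [0.867 0.174 0.08 ]
   rect [843.2 151.7] [84.1 78.1] 50.5
G [310, 199, 30, 23, 463] zq [0.071 0.076 0.08 ] min [ 0.519 -0.228  0.066] max [ 0.568 -0.163  0.081]
   rect [ 531.9 -128.3] [ 64.1 216.1] 11.9
G [174, 217, 34, 24, 471] zq [0.071 0.075 0.079] min [0.472 0.102 0.058] max [0.521 0.173 0.08 ]
   rect [500.6  83.5] [ 55.4 223. ] 2.8
G [324, 253, 37, 30, 614] zq [0.001 0.075 0.079] min [ 0.377 -0.276  0.   ] max [ 0.436 -0.207  0.08 ]
   rect [ 453.4 -158.7] [253.3  73.4] 62.9
W [239, 130, 58, 8, 284] zq [-0.     0.011  0.019] min [ 0.751 
[... 372 characters left out ...]
70.2862548828125, 31.778518676757812), (358.7532958984375, 58.424564361572266), 85.58201599121094) [[627.0, -145.0], [686.0, -149.0], [713.0, 208.0], [655.0, 213.0]]
tape ((657.6862182617188, -87.7970199584961), (133.16156005859375, 104.45967864990234), 89.47145080566406) [[605.0, -154.0], [709.0, -155.0], [711.0, -22.0], [606.0, -21.0]]
R [152, 214, 3, 10, 21] zq [0.011 0.017 0.02 ] min [0.513 0.246 0.009] max [0.537 0.25  0.02 ]
   rect [524.8 247.7] [24.2  4.2] 5.2
R [391, 216, 6, 4, 21] zq [-0.002  0.198  0.204] min [ 0.494 -0.404 -0.002] max [ 0.537 -0.144  0.651]
   rect [ 505.  -217.7] [  6.9 380.7] 9.1
bottle [ 0.40000124 -0.34370607  0.06012324] [ 0.56104986 -0.20009019  0.2042127 ]
```

View pics/crop0.png

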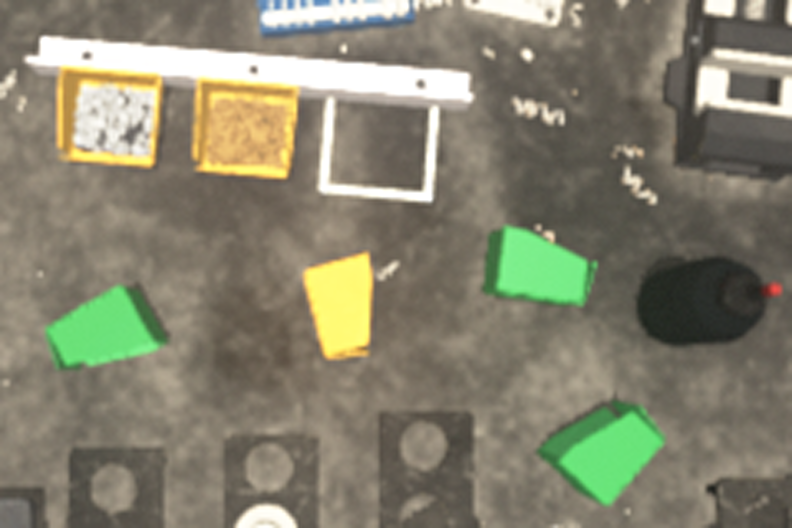

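The lying bin's base faces left in the crop: that edge runs (305,270)-(328,358) and is square to the back edge at the top. The mouth is to the right, and its low front faces the robot. Next I'll get precise numbers for the bin's top wall and the stop face.

Run:
```python
from h import *
z=np.load('top0.npz');p,W=z['p'],z['W']
m=vision.camera_model('top');f=192/np.tan(np.radians(m['vertical_fov'])/2);T=np.array(m['cam_to_world'])
def ray(u,v,h):
    d=T[:3,:3]@[(u-m['cx'])/f,(v-m['cy'])/f,1]; return T[:3,3]+d*(h-T[2,3])/d[2]
hsv=cv2.cvtColor(p,cv2.COLOR_RGB2HSV)
B=(hsv[...,0]>15)&(hsv[...,0]<35)&(hsv[...,1]>120)&(hsv[...,2]>90)
B[:200]=0;B[245:]=0;B[:,:245]=0;B[:,280:]=0
print('bin px',B.sum(),'z pct',np.round(np.percentile(W[B][:,2],[1,5,20,50,80,99]),3))
Bt=(B&(W[...,2]>.066)).astype(np.uint8)
c=max(cv2.findContours(Bt,cv2.RETR_EXTERNAL,cv2.CHAIN_APPROX_NONE)[0],key=len)
h=cv2.convexHull(c);a=cv2.approxPolyDP(h,2.0,True)[:,0]
for u,v in a: print('corner',u,v,np.round(ray(u,v,.077)*1000,1), round(float(W[v,u,2]),3))
# stop: edge points per column of z>.035
M=(W[...,2]>.036)&(W[...,2]<.048)&(W[...,0]>.66)&(W[...,0]<.76)&(hsv[...,1]<60)
P=[]
for u in range(172,302,2):
    v=np.nonzero(M[:,u])[0]
    if len(v): P.append(ray(u,v.max()+.5,.042)[:2])
P=np.array(P)*1000
for s in (P, P[P[:,1]<-15]):
    l=cv2.fitLine(s.astype(np.float32),cv2.DIST_HUBER,0,.01,.01).ravel();print('face',l,'angle from y',np.degrees(np.arctan2(l[0],l[1])))
print(np.round(P[::6]).tolist())
# tape
X=(hsv[...,1]<50)&(hsv[...,2]>170)&(abs(W[...,2])<.008);X[:158]=0;X[195:]=0;X[:,:252]=0;X[:,300:]=0
v,u=np.nonzero(X);Q=np.array([ray(a,b,0)[:2] for a,b in zip(u,v)])*1000
r=cv2.minAreaRect(Q.astype(np.float32));print('tape',r,np.round(cv2.boxPoints(r),1).tolist())
print(ctrl.get_obs()['clock'])
```

```text
bin px 537 z pct [-0.002 -0.     0.073  0.075  0.077  0.081]
corner 271 207 [552.5 -63.3  77. ] 0.079
corner 271 234 [485.7 -63.4  77. ] 0.076
corner 260 238 [475.7 -36.4  77. ] 0.072
corner 252 213 [537.2 -16.1  77. ] 0.074
face [8.6258687e-02 9.9627280e-01 6.9307208e+02 2.1902302e+01] angle from y 4.9484076
face [ 7.9652078e-02  9.9682271e-01  6.8386694e+02 -8.0406334e+01] angle from y 4.5685673
[[706.0, 198.0], [706.0, 166.0], [704.0, 134.0], [702.0, 103.0], [699.0, 71.0], [697.0, 39.0], [694.0, 7.0], [689.0, -25.0], [686.0, -56.0], [684.0, -88.0], [682.0, -120.0]]
tape ((650.3123779296875, -84.30719757080078), (89.2431869506836, 118.83364868164062), 0.42997559905052185) [[605.2000122070312, -25.200000762939453], [606.0999755859375, -144.10000610351562], [695.4000244140625, -143.39999389648438], [694.5, -24.600000381469727]]
0.1
```

>>> {"fn": "move_arm", "kwargs": {"moves": [0,-3.4,3.0,0,0,0,0,0,-3.4,3.0,0,0,0,0,0,-3.4,3.0,0,0,0,0,0,-3.4,3.0,0,0,0,0,0,-3.4,3.0,0,0,0,0,0,-3.4,3.0,0,0,0,0,0,-3.4,3.0,0,0,0,-0.016]}}

```text
clock: 0.8
tool_pos: [0.3644, -0.3729, 0.2344]
orientation: [180.0, -0.0, -162.0]
force: [0.7, -0.2, 0.7]
opening: 0.0371
gripper_force: 0.0
```

>>> {"fn": "move_arm", "kwargs": {"moves": [0,-3.4,3.0,0,0,0,0,0,-3.4,3.0,0,0,0,0,0,-3.4,3.0,0,0,0,0,0,-3.4,3.0,0,0,0,0,0,-3.4,3.0,0,0,0,0,0,-3.4,3.0,0,0,0,0,0,0,0,0,0,0,0,0,0,0,0,0,0,0]}}

```text
clock: 1.6
tool_pos: [0.5025, -0.1394, 0.2341]
orientation: [180.0, -0.1, -161.9]
force: [-0.7, -0.1, -0.3]
opening: 0.0006
gripper_force: 0.0
```

>>> {"fn": "move_arm", "kwargs": {"moves": [0,-2.2,1.5,0,0,0,0,0,-2.2,1.5,0,0,0,0,0,0,0,4,0,0,0,0,0,0,4,0,0,0,0,0,0,4,0,0,0,0,0,0,3.9,0,0,0,0,0,0,0,0,0,0]}}

```text
clock: 2.3
tool_pos: [0.5306, -0.0999, 0.0709]
orientation: [179.9, -0.5, -162.2]
force: [-0.6, -0.8, 1.3]
opening: 0.0005
gripper_force: 0.0
```

Run:
```python
from h import *
p,d,m=snap('top');W=pts(d,m)
a=cv2.resize(p[150:270,200:320],None,fx=3,fy=3,interpolation=cv2.INTER_CUBIC)
p2,_,_=snap('wrist');a=np.hstack([a,cv2.resize(p2,(480,360))])[:, :800]
save('pre.png',a);print(ctrl.get_obs()['tool_pos'])
```

```text
[ 0.53473421 -0.09942861  0.07598237]
```

View pics/pre.png

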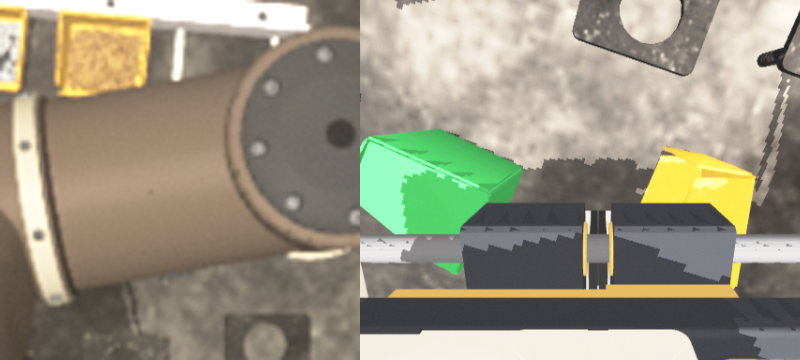

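The wrist view shows the closed fingers just to the mouth side of the yellow bin, at about (740,230). The top view is blocked by the arm. I'll push slowly toward the base.

>>> {"fn": "move_arm", "kwargs": {"moves": [0,0,0.7,0,0,0,0,0,0,0.7,0,0,0,0,0,0,0.6,0,0,0,0,0,0,0.6,0,0,0,0,0,0,0.6,0,0,0,0]}}

```text
clock: 2.9
tool_pos: [0.5252, -0.0672, 0.0762]
orientation: [-180.0, 0.1, -162.0]
force: [0.0, -0.6, -0.1]
opening: 0.0001
gripper_force: 0.0
```

Run:
```python
from h import *
p2,_,_=snap('wrist');p,_,_=snap('scene')
a=np.hstack([cv2.resize(p2,(400,300)),cv2.resize(p[150:270,190:350],(400,300),interpolation=cv2.INTER_CUBIC)])
save('push1.png',a);print(ctrl.get_obs()['tool_pos'])
```

```text
[ 0.52498123 -0.06709992  0.07586358]
```

View pics/push1.png

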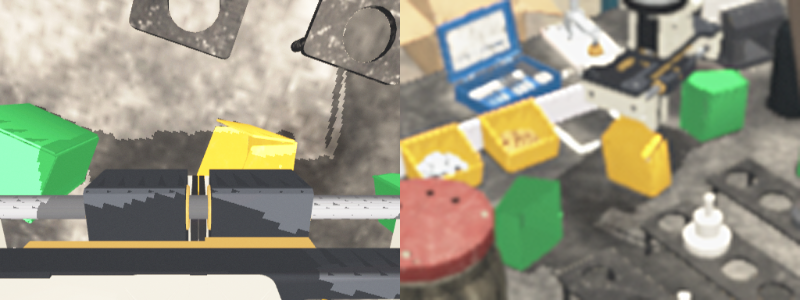

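Run:
```python
from h import *
p,d,m=snap('scene');z=np.load('scene0.npz')
print(np.round(np.array(m['cam_to_world'])[:3,3],3),'diff',np.abs(p.astype(int)-z['p']).mean())
f=192/np.tan(np.radians(m['vertical_fov'])/2);T=np.array(m['cam_to_world'])
q=np.linalg.inv(T)@np.append(ctrl.get_obs()['tool_pos'],1);print(q[0]/q[2]*f+m['cx'],q[1]/q[2]*f+m['cy'],q)
save('sc.png',p)
```

```text
[-0.287  0.655  0.755] diff 27.829588148328995
290.07217910946514 196.80286395866858 [0.09934138 0.01790157 1.27783478 1.        ]
```

View pics/sc.png

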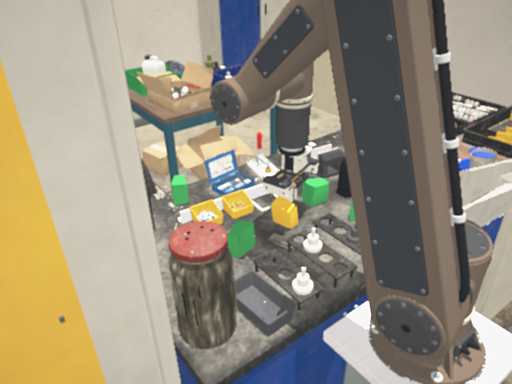

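The scene view shows the gripper behind the bin at about (290,197), with the bin still on its side. I'll keep pushing and track the bin's height in scene depth.

```bash
cat >> h.py <<'E'
def track(tag=''):
    p,d,m=snap('scene');W=pts(d,m);hsv=cv2.cvtColor(p,cv2.COLOR_RGB2HSV)
    B=(hsv[...,0]>15)&(hsv[...,0]<35)&(hsv[...,1]>150)&(hsv[...,2]>90)&(W[...,0]>.4)&(W[...,0]<.62)&(abs(W[...,1])<.13)&(W[...,2]>.002)&(d>0)
    q=W[B]; print(tag,len(q),'min',np.round(np.percentile(q,1,0),3),'max',np.round(np.percentile(q,99,0),3)); return p
E
python3 -c "
from h import *
track()"
```

```text
610 min [ 0.473 -0.056  0.004] max [0.619 0.015 0.082]
```

>>> {"fn": "move_arm", "kwargs": {"moves": [0,0,0.6,0,0,0,0,0,0,0.6,0,0,0,0,0,0,0,0,0,0,0]}}

```text
clock: 3.4
tool_pos: [0.5211, -0.056, 0.0755]
orientation: [180.0, -0.0, -162.0]
force: [0.1, 0.5, 0.1]
opening: 0.0006
gripper_force: 0.0
```

```bash
python3 -c "
from h import *
track()"
```

```text
539 min [ 0.468 -0.052  0.005] max [0.619 0.018 0.085]
```

>>> {"fn": "move_arm", "kwargs": {"moves": [0,0,0.6,0,0,0,0,0,0,0.6,0,0,0,0,0,0,0,0,0,0,0]}}

```text
clock: 3.75
tool_pos: [0.5175, -0.0445, 0.0756]
orientation: [180.0, -0.0, -162.0]
force: [0.7, -0.0, -0.7]
opening: 0.0006
gripper_force: 0.0
```

```bash
python3 -c "
from h import *
track()"
```

```text
652 min [ 0.453 -0.028  0.002] max [0.619 0.06  0.051]
```

>>> {"fn": "move_arm", "kwargs": {"moves": [0,0,0.5,0,0,0,0,0,0,0.5,0,0,0,0,0,0,0,0,0,0,0]}}

```text
clock: 4.1
tool_pos: [0.5145, -0.0351, 0.0756]
orientation: [180.0, -0.0, -162.0]
force: [0.6, 0.1, -0.1]
opening: 0.0005
gripper_force: 0.0
```

```bash
python3 -c "
from h import *
save('push2.png',track())"
```

```text
653 min [ 0.454 -0.027  0.002] max [0.619 0.061 0.049]
```

>>> {"fn": "move_arm", "kwargs": {"moves": [0,0,0,-4.5,0,0,0,0,0,0,-4.5,0,0,0,0,0,1,-4.5,0,0,0,0,0,2,-4,0,0,0,0,0,0,0,0,0,0,0,0,0,0,0,0,0]}}

```text
clock: 4.75
tool_pos: [0.5056, -0.0066, 0.2516]
orientation: [180.0, 0.2, -162.0]
force: [-0.3, -0.4, -0.8]
opening: 0.0007
gripper_force: 0.0
```

```bash
cat >> h.py <<'E'
def bins():
    # rim outline of yellow things in the wrist view at z>.035, x axis fitted from extents
    p,d,m=snap('wrist');W=pts(d,m);hsv=cv2.cvtColor(p,cv2.COLOR_RGB2HSV)
    B=(hsv[...,0]>13)&(hsv[...,0]<35)&(hsv[...,1]>110)&(hsv[...,2]>80)&(W[...,2]>.002)&(W[...,2]<.06)&(d>0)
    n,l,s,c=cv2.connectedComponentsWithStats(B.astype(np.uint8))
    for i in range(1,n):
        if s[i,4]<300: continue
        q=W[l==i]*1000; r=cv2.minAreaRect(q[:,:2].astype(np.float32)); h=q[q[:,2]>43]
        print(s[i].tolist(),'z',np.round(np.percentile(q[:,2],[2,98])),'rect c',np.round(r[0],1),np.round(r[1],1),'ang',round(r[2],1),np.round(cv2.boxPoints(r)).tolist(),'hi mean',np.round(h.mean(0),1) if len(h) else '')
    return p,W
E
python3 -c "
from h import *
p,W=bins();np.savez('w1.npz',p=p,W=W);save('w1.png',p);print(ctrl.get_obs()['tool_pos'])"
```

```text
[238, 136, 70, 67, 2467] z [ 2. 51.] rect c [499.7  14.2] [73.1 78.6] ang 17.7 [[453.0, 41.0], [477.0, -34.0], [547.0, -12.0], [523.0, 63.0]] hi mean [526.6  24.8  48.9]
[ 0.50500388 -0.00696596  0.25033565]
```

View pics/w1.png

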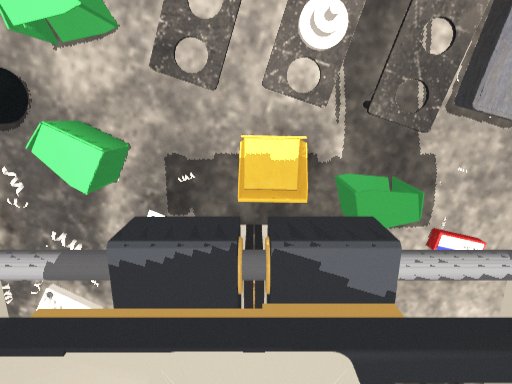

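The wrist view shows the bin upright at (273,168) with its low front toward the robot. It measures 73 x 79 mm with its centre at (500,14) mm and yaw 17.7°. Next I'll check the finger geometry and the slot's y position offline.

Run:
```python
from h import *
z=np.load('w1.npz');W=z['W'];t=np.array([.505,-.007,.2505]);a=np.radians(-162)
tx=np.array([np.cos(a),np.sin(a),0]);ty=np.array([np.sin(a),-np.cos(a),0])
for u in (60,112,130,180,235,255,300,390):
    print(u,[(v,np.round([(W[v,u]-t)@tx*1000,(W[v,u]-t)@ty*1000,(W[v,u]-t)[2]*1000]).tolist()) for v in (222,240,265,290,300)])
z=np.load('top0.npz');p=z['p'];m=vision.camera_model('top');f=192/np.tan(np.radians(m['vertical_fov'])/2);T=np.array(m['cam_to_world'])
def ray(u,v,h):
    d=T[:3,:3]@[(u-m['cx'])/f,(v-m['cy'])/f,1]; return (T[:3,3]+d*(h-T[2,3])/d[2])*1000
g=p.min(2).astype(float)
for v in (166,172,178,184,188,190):
    r=g[v,250:300]; out=[]
    for lo,hi in((252,266),(284,298)):
        s=np.clip(g[v,lo:hi]-110,0,None); u=(s*np.arange(lo,hi)).sum()/max(s.sum(),1); out.append(np.round(ray(u,v,0)[:2],1).tolist())
    print(v,out)
for u in (262,268,274,280,286):
    s=np.clip(g[183:196,u]-110,0,None);v=(s*np.arange(183,196)).sum()/max(s.sum(),1);print(u,np.round(ray(u,v,0)[:2],1))
hsv=cv2.cvtColor(p,cv2.COLOR_RGB2HSV)
```

```text
60 [(222, [-81.0, -256.0, -250.0]), (240, [-107.0, -260.0, -251.0]), (265, [29.0, -50.0, 76.0]), (290, [-178.0, -267.0, -244.0]), (300, [-190.0, -266.0, -238.0])]
112 [(222, [-81.0, -187.0, -251.0]), (240, [38.0, -33.0, 81.0]), (265, [32.0, -33.0, 83.0]), (290, [25.0, -34.0, 82.0]), (300, [-199.0, -201.0, -251.0])]
130 [(222, [38.0, -34.0, 68.0]), (240, [38.0, -29.0, 80.0]), (265, [32.0, -29.0, 82.0]), (290, [26.0, -30.0, 83.0]), (300, [22.0, -30.0, 82.0])]
180 [(222, [37.0, -20.0, 67.0]), (240, [38.0, -17.0, 81.0]), (265, [33.0, -17.0, 83.0]), (290, [26.0, -17.0, 83.0]), (300, [23.0, -18.0, 83.0])]
235 [(222, [38.0, -5.0, 68.0]), (240, [38.0, -4.0, 80.0]), (265, [32.0, -4.0, 82.0]), (290, [26.0, -4.0, 83.0]), (300, [23.0, -4.0, 83.0])]
255 [(222, [-81.0, 2.0, -251.0]), (240, [8.0, 1.0, 13.0]), (265, [29.0, 0.0, 76.0]), (290, [-2.0, 1.0, 39.0]), (300, [-6.0, 1.0, 39.0])]
300 [(222, [38.0, 13.0, 69.0]), (240, [37.0, 11.0, 80.0]), (265, [32.0, 11.0, 83.0]), (290, [26.0, 11.0, 83.0]), (300, [23.0, 11.0, 83.0])]
390 [(222, [-53.0, 147.0, -176.0]), (240, [38.0, 32.0, 81.0]), (265, [33.0, 32.0, 84.0]), (290, [25.0, 33.0, 82.0]), (300, [24.0, 33.0, 83.0])]
166 [[672.0, -33.8], [672.7, -122.0]]
172 [[655.2, -34.1], [655.9, -120.4]]
178 [[638.5, -32.9], [639.2, -118.4]]
184 [[621.9, -31.0], [622.5, -117.0]]
188 [[610.9, -40.1], [611.4, -110.2]]
190 [[605.4, -41.7], [605.9, -110.5]]
262 [613.6 -41.6]
268 [613. -58.]
274 [611.4 -74.4]
280 [610.1 -90.8]
286 [ 608.7 -107.2]
```

>>> {"fn": "move_arm", "kwargs": {"moves": [1.6,-0.2,2.15,0,0,0,0,1.6,0,0,4.5,0,0,0,1.6,0,0,4.5,0,0,0,1.6,0,0,3.5,0,0,0,1.6,0,0,0,0,0,0,1.6,0,0,0,0,0,0]}}

```text
clock: 5.4
tool_pos: [0.5004, 0.0134, 0.1251]
orientation: [-180.0, -0.2, -162.0]
force: [0.1, 0.2, 0.5]
opening: 0.0159
gripper_force: 0.0
```

```bash
python3 -c "
from h import *
p,W=bins();print(ctrl.get_obs()['tool_pos'],ctrl.get_obs()['opening']);track()"
```

```text
[203, 154, 29, 71, 976] z [ 2. 45.] rect c [510.7 -13.9] [64.1 18.3] ang 16.9 [[477.0, -14.0], [483.0, -32.0], [544.0, -13.0], [539.0, 4.0]] hi mean [517.8 -20.2  44.9]
[272, 155, 36, 70, 937] z [ 2. 45.] rect c [490.9  43.1] [61.2 22.6] ang 3.3 [[460.0, 53.0], [461.0, 30.0], [522.0, 34.0], [521.0, 56.0]] hi mean [494.4  52.6  44.4]
[238, 225, 32, 25, 751] z [ 4. 51.] rect c [532.6  23.6] [ 5.3 27.8] ang 15.7 [[526.0, 36.0], [534.0, 9.0], [539.0, 11.0], [531.0, 38.0]] hi mean [532.2  23.7  49.2]
[0.50135676 0.01383381 0.12638263] 0.015879629546898155
 657 min [ 0.452 -0.028  0.002] max [0.619 0.06  0.05 ]
```

>>> {"fn": "move_arm", "kwargs": {"moves": [1.6,0,0,3.0,0,0,0,1.6,0,0,3.0,0,0,0,1.6,0,0,2.0,0,0,0,1.6,0,0,1.1,0,0,0,1.6,0,0,0,0,0,0]}}

```text
clock: 6.0
tool_pos: [0.5009, 0.014, 0.0346]
orientation: [-180.0, -0.0, -162.0]
force: [-0.3, 0.0, 0.4]
opening: 0.0161
gripper_force: 0.0
```

>>> {"fn": "move_arm", "kwargs": {"moves": [1.6,-0.6,-0.1,0,0,0,0,1.6,-0.6,-0.1,0,0,0,0,1.6,-0.6,-0.2,0,0,0,0,1.6,-0.5,-0.2,0,0,0,0,1.6,0,0,0,0,0,0]}}

```text
clock: 6.5
tool_pos: [0.5255, 0.0155, 0.0349]
orientation: [-180.0, 0.1, -162.0]
force: [-0.9, -0.5, 0.6]
opening: 0.016
gripper_force: 0.0
```

```bash
python3 -c "
from h import *
print(ctrl.get_obs()['tool_pos'],ctrl.get_obs()['joint_pos']);track()"
```

```text
[0.52547182 0.01549382 0.03488005] [ 2.30929841e+01  1.93146986e+01 -3.19531897e+01  1.25421062e-02
 -3.86761422e+01 -9.51310807e+01]
 444 min [ 0.457 -0.029  0.002] max [0.535 0.092 0.135]
```

>>> {"fn": "move_arm", "kwargs": {"moves": [1.6,-0.24,-0.73,0,0,0,0.05,1.6,-0.27,-0.71,0,0,0,0.05,1.6,-0.31,-0.7,0,0,0,0.05,1.6,-0.34,-0.68,0,0,0,0.05,1.6,-0.37,-0.67,0,0,0,0.05]}}

```text
clock: 7.05
tool_pos: [0.5466, -0.0158, 0.0345]
orientation: [180.0, -0.0, -176.5]
force: [-0.6, 0.7, 0.5]
opening: 0.0158
gripper_force: 0.2
```

```bash
python3 -c "
from h import *
p,W=bins();o=ctrl.get_obs();print(o['tool_pos'],o['orientation'],o['force']);q=track()
save('mid.png',np.hstack([cv2.resize(p,(400,300)),cv2.resize(q[120:270,180:380],(400,300))]))"
```

```text
[200, 129, 161, 9, 664] z [ 2. 33.] rect c [490.8  -6.9] [ 6.4 75. ] ang 3.6 [[485.0, 30.0], [490.0, -45.0], [496.0, -44.0], [492.0, 31.0]] hi mean 
[196, 138, 36, 87, 1505] z [ 2. 42.] rect c [521.8 -40. ] [51.  10.5] ang 13.5 [[496.0, -41.0], [498.0, -51.0], [548.0, -39.0], [545.0, -29.0]] hi mean [527.2 -42.8  43.6]
[326, 138, 39, 79, 2154] z [ 3. 42.] rect c [515.   30.3] [46.5  7.6] ang 0.3 [[492.0, 34.0], [492.0, 26.0], [538.0, 27.0], [538.0, 34.0]] hi mean [522.4  33.   43.5]
[ 0.54724531 -0.0163293   0.03453449] [-1.79993510e+02 -9.38583676e-04 -1.76637876e+02] [ 1.70773527 -0.2858224   0.93313991]
 434 min [ 0.484 -0.045  0.002] max [0.62  0.036 0.046]
```

View pics/mid.png

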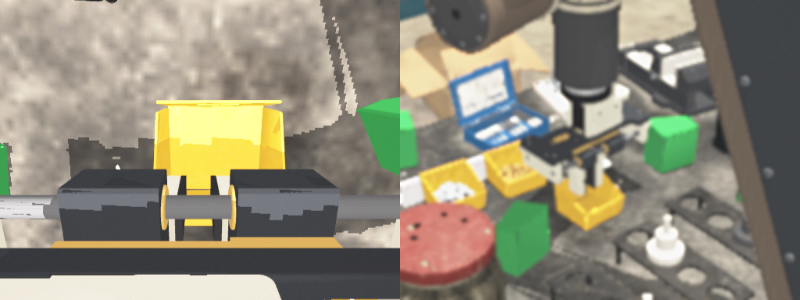

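The bin stays with the fingers and is turning as planned: its front rim is at (220,102) in the wrist half, at about 3.6°. I'll continue.

>>> {"fn": "move_arm", "kwargs": {"moves": [1.6,-0.46,-0.7,0,0,0,0.05,1.6,-0.5,-0.68,0,0,0,0.05,1.6,-0.54,-0.65,0,0,0,0.045,1.6,-0.56,-0.63,0,0,0,0,1.6,-0.56,-0.63,0,0,0,0,1.6,-0.56,-0.63,0,0,0,0,1.6,-0.56,-0.63,0,0,0,0]}}

```text
clock: 7.85
tool_pos: [0.5827, -0.0631, 0.0345]
orientation: [180.0, -0.0, 175.4]
force: [-0.2, 0.2, -0.7]
opening: 0.0157
gripper_force: 0.2
```

```bash
python3 -c "
from h import *
p,W=bins();o=ctrl.get_obs();print(o['tool_pos'],o['orientation'],o['force'])"
```

```text
[200, 129, 159, 9, 730] z [ 3. 34.] rect c [528.9 -46.7] [74.  6.] ang 84.8 [[523.0, -83.0], [529.0, -84.0], [535.0, -10.0], [529.0, -10.0]] hi mean 
[196, 138, 35, 87, 1512] z [ 2. 42.] rect c [555.  -83.1] [51.8 11. ] ang 5.5 [[529.0, -80.0], [530.0, -91.0], [581.0, -86.0], [580.0, -75.0]] hi mean [559.6 -87.   43.6]
[306, 138, 59, 79, 2248] z [ 2. 42.] rect c [556.3 -16.7] [19.9 45.1] ang 67.0 [[532.0, -17.0], [573.0, -35.0], [581.0, -16.0], [539.0, 1.0]] hi mean [565.6 -11.1  43.6]
[427, 281, 77, 37, 2163] z [ 4. 33.] rect c [634.7  49.6] [50.3 27.1] ang 73.5 [[615.0, 29.0], [641.0, 22.0], [655.0, 70.0], [629.0, 78.0]] hi mean 
[ 0.58347074 -0.06375984  0.03456747] [-1.79990784e+02  2.61802298e-02  1.75375668e+02] [ 2.11318903 -0.9451923  -0.01876442]
```

>>> {"fn": "move_arm", "kwargs": {"moves": [1.6,-0.4,-0.67,0,0,0,0,1.6,-0.4,-0.67,0,0,0,0,1.6,-0.4,-0.67,0,0,0,0,1.6,-0.7,0,0,0,0,0,1.6,-0.7,0,0,0,0,0,1.6,-0.7,0,0,0,0,0,1.6,0,0,0,0,0,0]}}

```text
clock: 8.6
tool_pos: [0.6148, -0.0852, 0.0345]
orientation: [-180.0, 0.0, 175.4]
force: [-0.5, -0.7, -1.1]
opening: 0.0158
gripper_force: 0.0
```

```bash
python3 -c "
from h import *
p,W=bins();o=ctrl.get_obs();print(o['tool_pos'],o['orientation'],o['force'])"
```

```text
[200, 130, 160, 8, 684] z [ 3. 33.] rect c [561.2 -68.7] [74.3  6. ] ang 85.1 [[555.0, -105.0], [561.0, -106.0], [567.0, -32.0], [561.0, -31.0]] hi mean 
[196, 139, 35, 86, 1489] z [ 2. 42.] rect c [ 586.9 -105.2] [49.7 11.9] ang 8.2 [[561.0, -103.0], [563.0, -115.0], [612.0, -107.0], [611.0, -96.0]] hi mean [ 592.  -109.2   43.6]
[329, 139, 36, 78, 2093] z [ 3. 42.] rect c [590.5 -34.7] [ 6.8 45.7] ang 83.6 [[567.0, -36.0], [613.0, -41.0], [614.0, -34.0], [568.0, -29.0]] hi mean [597.7 -33.6  43.5]
[419, 230, 93, 20, 1616] z [ 3. 33.] rect c [631.3  37.7] [63.7 14.9] ang 84.2 [[621.0, 7.0], [636.0, 5.0], [642.0, 69.0], [627.0, 70.0]] hi mean 
[236, 281, 37, 9, 323] z [49. 52.] rect c [626.4 -86.1] [16.5  7. ] ang 87.6 [[623.0, -94.0], [630.0, -95.0], [630.0, -78.0], [623.0, -78.0]] hi mean [627.1 -86.1  50. ]
[427, 281, 80, 37, 2673] z [16. 30.] rect c [663.   36.7] [29.8 47.5] ang 2.8 [[647.0, 60.0], [649.0, 12.0], [679.0, 14.0], [677.0, 61.0]] hi mean 
[ 0.61415546 -0.08511497  0.03438628] [1.79998179e+02 8.08092810e-03 1.75356122e+02] [-1.12690074  1.19991927  0.00154493]
```

>>> {"fn": "move_arm", "kwargs": {"moves": [1.6,-0.8,0,0,0,0,0,1.6,-0.8,0,0,0,0,0,1.6,-0.8,0,0,0,0,0,1.6,-0.8,0,0,0,0,0,1.6,-0.8,0,0,0,0,0,1.6,-0.6,0,0,0,0,0,1.6,0,0,0,0,0,0]}}

```text
clock: 9.35
tool_pos: [0.6603, -0.0891, 0.0344]
orientation: [-180.0, 0.0, 175.3]
force: [-0.5, 0.4, 0.1]
opening: 0.0161
gripper_force: 0.0
```

```bash
python3 -c "
from h import *
p,W=bins();o=ctrl.get_obs();print(o['tool_pos'],o['orientation'],o['force'])"
```

```text
[200, 130, 161, 19, 819] z [ 2. 33.] rect c [609.6 -72.7] [74.8 12.1] ang 85.4 [[601.0, -109.0], [613.0, -110.0], [619.0, -36.0], [607.0, -35.0]] hi mean 
[196, 139, 30, 86, 1545] z [ 2. 42.] rect c [ 632.9 -108.7] [10.2 51.2] ang 84.2 [[607.0, -111.0], [658.0, -116.0], [659.0, -106.0], [608.0, -101.0]] hi mean [ 637.3 -113.4   43.4]
[310, 139, 55, 78, 2390] z [ 2. 42.] rect c [635.9 -42.9] [16.  47.4] ang 79.2 [[611.0, -46.0], [658.0, -55.0], [661.0, -40.0], [614.0, -31.0]] hi mean [643.6 -37.3  43.4]
[402, 155, 110, 95, 8833] z [ 3. 40.] rect c [651.5  26.3] [62.4 57.4] ang 80.9 [[618.0, 0.0], [675.0, -9.0], [685.0, 53.0], [628.0, 62.0]] hi mean [660.2  -3.6  43.9]
[427, 281, 80, 32, 2371] z [26. 51.] rect c [693.7  17.7] [56.3 16. ] ang 71.0 [[677.0, -6.0], [692.0, -12.0], [710.0, 42.0], [695.0, 47.0]] hi mean [691.7   8.8  48.3]
[ 0.65976784 -0.08908945  0.03429772] [ 1.79998199e+02 -1.75767214e-03  1.75333410e+02] [-0.23101282 -0.79099426 -0.69841686]
```

>>> {"fn": "move_arm", "kwargs": {"moves": [1.6,-0.2,0,0,0,0,0,1.6,-0.2,0,0,0,0,0,1.6,0,0,0,0,0,0]}}

```text
clock: 9.7
tool_pos: [0.6636, -0.0894, 0.0347]
orientation: [180.0, 0.0, 175.3]
force: [-0.4, 0.4, -0.4]
opening: 0.0157
gripper_force: 0.0
```

>>> {"fn": "move_arm", "kwargs": {"moves": [1.6,-0.15,0,0,0,0,0,1.6,0,0,0,0,0,0]}}

```text
clock: 9.9
tool_pos: [0.6651, -0.0895, 0.0346]
orientation: [180.0, 0.0, 175.4]
force: [-0.4, 0.4, 0.3]
opening: 0.0162
gripper_force: 0.0
```

>>> {"fn": "move_arm", "kwargs": {"moves": [1.6,-0.15,0,0,0,0,0,1.6,0,0,0,0,0,0]}}

```text
clock: 10.1
tool_pos: [0.6666, -0.0896, 0.0346]
orientation: [-180.0, 0.0, 175.3]
force: [0.5, 0.0, 0.2]
opening: 0.0161
gripper_force: 0.0
```

>>> {"fn": "move_arm", "kwargs": {"moves": [1.6,-0.12,0,0,0,0,0,1.6,0,0,0,0,0,0]}}

```text
clock: 10.3
tool_pos: [0.6678, -0.0897, 0.0346]
orientation: [180.0, 0.0, 175.3]
force: [0.4, -0.6, 0.0]
opening: 0.0157
gripper_force: 0.0
```

>>> {"fn": "move_arm", "kwargs": {"moves": [1.6,-0.12,0,0,0,0,0,1.6,0,0,0,0,0,0]}}

```text
clock: 10.5
tool_pos: [0.669, -0.0898, 0.0346]
orientation: [180.0, 0.0, 175.3]
force: [0.1, 0.5, 0.3]
opening: 0.0157
gripper_force: 0.0
```

>>> {"fn": "move_arm", "kwargs": {"moves": [1.6,-0.12,0,0,0,0,0,1.6,0,0,0,0,0,0]}}

```text
clock: 10.7
tool_pos: [0.6702, -0.0899, 0.0345]
orientation: [180.0, 0.0, 175.3]
force: [0.6, -0.6, -0.3]
opening: 0.0162
gripper_force: 0.0
```

>>> {"fn": "move_arm", "kwargs": {"moves": [1.6,-0.12,0,0,0,0,0,1.6,0,0,0,0,0,0]}}

```text
clock: 10.9
tool_pos: [0.6714, -0.09, 0.0346]
orientation: [-180.0, 0.0, 175.3]
force: [0.2, -0.7, -0.4]
opening: 0.0161
gripper_force: 0.0
```

```bash
python3 -c "
from h import *
p,W=bins();o=ctrl.get_obs();print(o['tool_pos'],o['orientation'],o['force'])
q,_,_=snap('scene');np.savez('w2.npz',p=p,W=W)
save('near.png',np.hstack([cv2.resize(p,(400,300)),cv2.resize(q[150:240,180:300],(400,300),interpolation=cv2.INTER_CUBIC)]))"
```

```text
[200, 129, 160, 20, 1206] z [ 2. 34.] rect c [620.4 -73.7] [74.3 12.7] ang 85.6 [[611.0, -110.0], [624.0, -111.0], [630.0, -37.0], [617.0, -36.0]] hi mean 
[402, 132, 110, 118, 11298] z [ 3. 43.] rect c [659.7  31.8] [74.7 71. ] ang 84.8 [[621.0, -2.0], [692.0, -9.0], [698.0, 66.0], [628.0, 72.0]] hi mean [665.8  -4.4  45.3]
[196, 138, 38, 87, 1609] z [ 2. 43.] rect c [ 642.9 -108.9] [50.3 13.6] ang 8.1 [[617.0, -106.0], [619.0, -119.0], [669.0, -112.0], [667.0, -99.0]] hi mean [ 648.  -114.1   43.6]
[314, 138, 51, 79, 2434] z [ 2. 42.] rect c [646.4 -44.8] [16.4 46.3] ang 87.9 [[623.0, -52.0], [669.0, -54.0], [670.0, -37.0], [624.0, -36.0]] hi mean [654.3 -38.3  43.3]
[430, 281, 77, 11, 823] z [44. 51.] rect c [693.3  11.3] [39.5  5.3] ang 83.8 [[689.0, -8.0], [694.0, -9.0], [698.0, 31.0], [693.0, 31.0]] hi mean [692.9   9.8  48.9]
[ 0.67138667 -0.08999715  0.03454916] [1.79998764e+02 1.10934207e-02 1.75348361e+02] [-1.12145346 -0.46589158  0.13494569]
```

View pics/near.png

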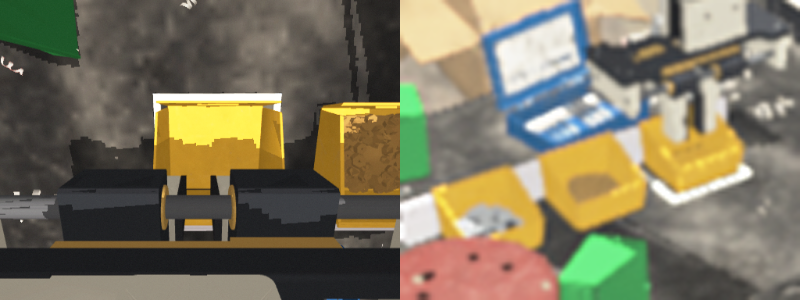

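The bin stands inside the tape with a white strip showing in front of it at about (218,100), level with the brown bin and about 1 mm short of the stop. I'll ease it in until the force rises.

>>> {"fn": "move_arm", "kwargs": {"moves": [1.6,-0.1,0,0,0,0,0,1.6,0,0,0,0,0,0]}}

```text
clock: 11.2
tool_pos: [0.6723, -0.0901, 0.0346]
orientation: [-180.0, -0.0, 175.4]
force: [0.3, -0.2, 0.3]
opening: 0.016
gripper_force: 0.0
```

>>> {"fn": "move_arm", "kwargs": {"moves": [1.6,-0.1,0,0,0,0,0,1.6,0,0,0,0,0,0]}}

```text
clock: 11.4
tool_pos: [0.6733, -0.0902, 0.0345]
orientation: [-180.0, 0.0, 175.3]
force: [0.9, 0.3, 0.1]
opening: 0.0159
gripper_force: 0.0
```

>>> {"fn": "move_arm", "kwargs": {"moves": [1.6,-0.1,0,0,0,0,0,1.6,0,0,0,0,0,0]}}

```text
clock: 11.6
tool_pos: [0.6744, -0.0902, 0.0346]
orientation: [-180.0, 0.0, 175.3]
force: [-0.5, 0.7, -0.5]
opening: 0.0158
gripper_force: 0.0
```

>>> {"fn": "move_arm", "kwargs": {"moves": [1.6,-0.1,0,0,0,0,0,1.6,0,0,0,0,0,0]}}

```text
clock: 11.8
tool_pos: [0.6745, -0.0903, 0.0345]
orientation: [-180.0, -0.1, 175.3]
force: [-3.9, 1.2, 2.5]
opening: 0.0159
gripper_force: 1.9
```

```bash
python3 -c "
from h import *
p,W=bins();o=ctrl.get_obs();print(o['tool_pos'],o['force'])"
```

```text
[402, 125, 110, 125, 11876] z [ 3. 44.] rect c [659.5  31.1] [73.6 71.1] ang 85.2 [[621.0, -3.0], [692.0, -9.0], [698.0, 65.0], [627.0, 71.0]] hi mean [667.6  -4.7  45.7]
[200, 129, 165, 88, 3617] z [ 2. 41.] rect c [627.1 -63.8] [88.1 44.9] ang 50.0 [[582.0, -83.0], [616.0, -112.0], [673.0, -44.0], [638.0, -16.0]] hi mean [657.8 -38.8  43.5]
[196, 137, 33, 88, 1644] z [ 2. 42.] rect c [ 646.8 -108.9] [11.9 51.9] ang 84.4 [[620.0, -112.0], [672.0, -117.0], [673.0, -105.0], [622.0, -100.0]] hi mean [ 651.1 -114.6   43.5]
[432, 281, 75, 5, 367] z [49. 51.] rect c [695.1   9.2] [35.1  6.2] ang 86.2 [[691.0, -8.0], [697.0, -9.0], [699.0, 26.0], [693.0, 27.0]] hi mean [693.8   9.3  49.9]
[ 0.67446494 -0.09031316  0.03440731] [-4.89815595  0.84434212  3.12909944]
```

The bin is seated on the stop at about 5 N, and its centre y of about -77 matches the slot. Now I'll back off, centre the fingers in the bin and lift clear.

>>> {"fn": "move_arm", "kwargs": {"moves": [1.6,0.3,0,0,0,0,0,1.6,0.6,0.3,0,0,0,0,1.6,0.3,0.6,0,0,0,0,1.6,0,0,-2,0,0,0,1.6,0,0,-4,0,0,0,1.6,0,0,-4.5,0,0,0,1.6,0,0,-4.5,0,0,0,1.6,4,0,-3,0,0,0]}}

```text
clock: 12.65
tool_pos: [0.6276, -0.0768, 0.2174]
orientation: [-180.0, 0.3, 175.4]
force: [-0.0, 0.8, 0.8]
opening: 0.0161
gripper_force: 0.0
```

>>> {"fn": "move_arm", "kwargs": {"moves": [1.6,4.5,0,-1,0,0,0,1.6,4.5,0,0,0,0,0,1.6,4.5,-1,0,0,0,0,1.6,2,-3,0,0,0,0,1.6,0,-4.5,0,0,0,0,1.6,0,-4.5,0,0,0,0,1.6,0,-4.5,0,0,0,0,1.6,0,0,0,0,0,0]}}

```text
clock: 13.45
tool_pos: [0.4546, -0.2425, 0.2246]
orientation: [-180.0, 0.0, 175.1]
force: [0.5, 0.1, 0.0]
opening: 0.0159
gripper_force: 0.0
```

>>> {"fn": "move_arm", "kwargs": {"moves": [1.6,0,-4.5,0,0,0,0,1.6,0,-4.5,0,0,0,0,1.6,0,-4.5,0,0,0,0,1.6,0,-4.5,0,0,0,0,1.6,0,0,0,0,0,0]}}

```text
clock: 13.95
tool_pos: [0.4403, -0.4219, 0.2237]
orientation: [-180.0, -0.0, 175.2]
force: [-0.5, -0.1, -0.0]
opening: 0.016
gripper_force: 0.0
```

Run:
```python
from h import *
o=ctrl.get_obs();print(o['tool_pos'],o['force'],o['clock'])
p,d,m=snap('top');q,_,_=snap('scene')
save('end.png',np.hstack([cv2.resize(p[120:240,140:300],(400,300),interpolation=cv2.INTER_CUBIC),cv2.resize(q[150:240,170:290],(400,300),interpolation=cv2.INTER_CUBIC)]))
W=pts(d,m);hsv=cv2.cvtColor(p,cv2.COLOR_RGB2HSV)
B=((hsv[...,0]>13)&(hsv[...,0]<35)&(hsv[...,1]>110)&(hsv[...,2]>80)&(W[...,2]>.002)&(W[...,2]<.06)&(W[...,0]>.58)&(W[...,0]<.72))
n,l,s,c=cv2.connectedComponentsWithStats(B.astype(np.uint8))
for i in range(1,n):
    if s[i,4]>60:
        r=cv2.minAreaRect((W[l==i][:,:2]*1000).astype(np.float32));print(s[i].tolist(),np.round(r[0],1),np.round(r[1],1),round(r[2],1))
```

```text
[ 0.44027776 -0.42193223  0.22368214] [-0.45221083 -0.12588713 -0.04554892] 13.95
[177, 150, 32, 31, 322] [665.8 148.6] [90.3 72.8] 84.0
[218, 154, 32, 30, 771] [656.1  35.7] [83.5 71.6] 85.1
[261, 157, 31, 30, 450] [648.9 -76.4] [77.9 71.7] 84.8
```

View pics/end.png

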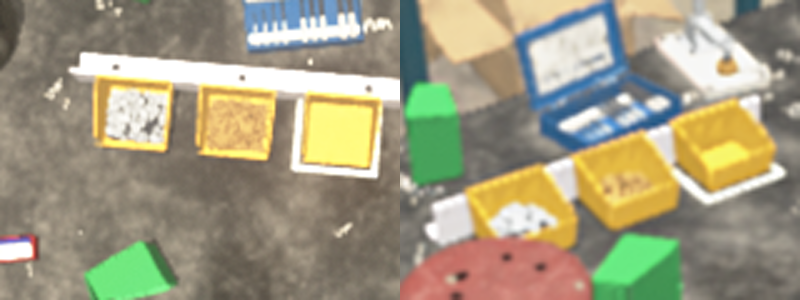

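The bin stands in the tape outline at (341,133) in the left half, against the stop, square with its neighbours and with its low front toward the robot. The hand is clear, so I'll hand in.

```bash
python3 -c "
from plant import ctrl
print(ctrl.close_job())"
```

```text
the job is handed in; nothing more can be done
None
```

The yellow bin was pushed upright and slid into the taped place at the right end of the row, against the back stop with its low front facing like the others; the job was handed in at about 14 s with the hand clear.

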